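# Lay the cleaned vise parts in their fitted trays

### The job

The bench vise has been taken apart for cleaning. Lay each of its four steel parts (the long jaw bar, the grooved pipe jaw, the round collar and the hexagonal nut) in the wooden tray shaped to fit it, flat on the tray's floor inside the rim and the same way up as it lay on the bench. Set each part down without dropping it, and leave the hammer and the grease tin where they are.

Things in the scene. Friction and masses are not known exactly. Their poses are not given: they have to be found in the camera images.
- jaw_bar: plain steel bar, 110 x 24 x 22 mm (x, y, z), with two dark screw holes on top, about 0.44 kg, loose on the bench. Origin: centre of its underside; x along its length, z up
- vee_jaw: steel pipe jaw: block 64 x 44 x 36 mm (x, y, z), about 0.5 kg, with a V groove 16 mm deep along x in its top; the two side faces (at y = +-22 mm) are flat and full height. Loose. Origin: centre of its underside; z up
- collar: round steel collar, outer diameter 60 mm, hole 34 mm, 24 mm high, about 0.36 kg, loose, lying flat. Origin: centre of its underside; z up along its axis
- nut: hexagonal steel nut, 46 mm across flats (53 mm across corners), 26 mm high, hole 28 mm, about 0.28 kg, loose, lying flat. Origin: centre of its underside; z up along its axis, a pair of flats faces +y and -y (and every 60 degrees)
- bar_tray: long narrow rectangular plywood tray for the jaw bar: recess 126 x 40 mm (x, y), outside 142 x 56 mm, 8 mm of play all round. Floor 3 mm thick, rim 8 mm wide with its top 8 mm above the bench (5 mm above the floor). Fixed to the bench. Origin: centre of its underside, on the bench; z up, x along its length
- vee_tray: broad rectangular plywood tray for the pipe jaw: recess 80 x 60 mm (x, y), outside 96 x 76 mm, 8 mm of play all round; the pipe jaw fits only with its length along the tray's x, either way round. Floor 3 mm thick, rim 8 mm wide with its top 8 mm above the bench (5 mm above the floor). Fixed to the bench. Origin: centre of its underside, on the bench; z up
- collar_tray: round plywood tray for the collar: recess 76 mm in diameter, outside 92 mm, 8 mm of play all round. Floor 3 mm thick, rim 8 mm wide with its top 8 mm above the bench (5 mm above the floor). Fixed to the bench. Origin: centre of its underside, on the bench; z up
- nut_tray: hexagonal plywood tray for the nut: recess 62 mm across flats, outside 78 mm across flats, so the nut fits at any turn. Floor 3 mm thick, rim 8 mm wide with its top 8 mm above the bench (5 mm above the floor). Fixed to the bench. Origin: centre of its underside, on the bench; z up, a pair of its flats faces +y and -y
- hammer: hammer 280 mm long lying at the far edge of the bench, to be left alone. Origin: underside, at the middle of its length; x from handle to head
- grease_tin: round green grease tin with an aluminium lid, 74 mm in diameter and 40 mm high, standing at the right-hand side, to be left alone. Origin: centre of its underside
There are look-alikes about, which are no part of the job. Leave any purple look-alike of the nut alone. Leave any red look-alike of the vee_jaw alone.

How it is judged:
By the outcome, as a careful person would: the job done as asked, in the order asked, and still so for the second after the job is handed in, with the robot touching nothing.
It also fails if it takes over 104 s, if anything falls off the work surface, if the arm or the gripper's body presses on something with over 40 N, if the wrist force passes 120 N, or if a joint passes its speed limit or range.

### The arm

A 6-joint arm with a two-finger parallel gripper is mounted at the origin on the work surface. World frame = base frame: x ahead of the robot, y to its left, z up, the work surface at z = 0. Lengths are in mm, angles in degrees, forces in N, time in s.
With the tool pointing down it reaches from about 325 to 775 mm from the base axis. Payload 5.5 kg.
Tool frame: the origin (TCP) lies midway between the tips of the shut fingers; the grasp point (between the pads) lies bot.grip_point_offset behind it (bot.grip_point_offset is the distance from the TCP to the grasp point, in mm); z points along the fingers, y is the line along which they close (so a half turn about z gives the same grasp; the last joint's range is limited). The gripper opens to 88 mm and grips with 3 to 60 N. Pads are 20 mm wide; open, the fingers measure 115 mm over their backs; the gripper's body (75 mm by 178 mm) begins 61 mm behind the grasp point.
Start: joints at [-73.837, 5.22, 70.514, -0, 104.267, -3.249], TCP at [199.413, -565.907, 222.631] pointing down, gripper open.
Joint ranges: [-164.24, 164.24], [-49.07, 125.15], [9.68, 141.18], [-86.29, 266.29], [3.28, 154.24], [-151.56, 151.56]. Speed limits (degrees/s): [147.25, 147.25, 172.46, 180, 180, 180].

### API

Orientations are given as a 3x3 rotation matrix whose columns are the frame's x, y, z axes.
In Python, from bench import bot gives the robot as it stands.
- The arm moves only by the tool servo_tool, never from a script. Its arguments are lists of equal length, an entry for each row: "twist": the turn, a rotation vector about the tool's x, y, z in rad, a list of three; "translation": the shift along the tool's x, y, z in mm, a list of three; "jaw": the closure, from -1 (fully open) to 1 (shut). In form: {"twist": [[wx, wy, wz], ...], "translation": [[x, y, z], ...], "jaw": [jaw, ...]}. A call has 1 to 20 rows; each row shifts and turns the commanded pose from where the row before left it, along the tool's axes as they then stand; what a row does not reach is not made up. A row lasts 1/12 s, in which the tool goes at most 41.7 mm and 7.16 degrees, less where a joint would pass 70% of its speed; a pose out of reach is approached as far as the arm can. A call with a gripper value outside its range is refused whole. The fingers move at their own pace and stop on an object; "force" is the grip in N (left out, the last holds). Time passes only in rows, so rows that do not move let the fingers close. It gives the time, the measured TCP pose, the force, the opening and the grip force at its end, in the units of the state.
- bot.get_state(): the state, without advancing time (a new reading comes with each control period).
- bot.snapshot(name): name is "side" or "top"; returns a dict with "img" (384x512x3 uint8, red, green, blue), "fov_y" (degrees; the focal length in pixels is half the picture's height over the tangent of half this angle, whatever the lens; pixels are square), "cx", "cy" (the principal point, pixels), "R" (3x3) and "t" (3): a world point X has camera coordinates R X + t. Camera axes: x right, y down, z forward; pixel columns grow to the right and rows downward; lengths in mm; the calibration is good to about 2 mm. A picture is of the moment at which its call begins. There is no depth.
- bot.finish_job(): hands the job in; it is judged then, once.
The state is a dict: "t": time; "q": joint angles; "joint_velocities": joint speeds; "joint_torque": joint torques, N m; "eef_pos": TCP position; "ee_rot": TCP orientation; "ft_force": force on the tool from outside, world axes, zero at the start; "moment": the same for the moment, N m; "width": finger opening in mm; "gripper_force": force on a finger pad.
Only numpy, scipy, OpenCV 4.12 (cv2) and the standard library are available. Lean on these libraries where they do the work, as an engineer would, in place of code of your own. Each camera call takes 0.05 s, during which the arm holds its last target. There are 200 camera calls.

## Working session

There is one attempt and no reset: what is moved stays moved. The work goes in short steps, Python scripts to look and compute and a tool call to move; the robot and the scene stay as the last step left them, time stands still between calls to the robot, and variables do not carry over. Pictures are saved under pics/ and viewed, at most 14 in all, crops included, and the job is handed in when it is done.

Besides the shell and the picture viewer there is one more tool, called after "Call:" by a JSON object that holds its "name" and its "arguments", one argument or row to a line. servo_tool: Moves the arm, as the interface text tells. Its arguments: {"type":"object","properties":{"twist":{"type":"array"},"translation":{"type":"array"},"jaw":{"type":"array"},"force":{"type":"number"}},"required":["twist","translation","jaw"]}

```bash
mkdir -p pics; ls
python3 - <<'E'
from bench import bot
import cv2,pickle
print(bot.grip_point_offset, bot.get_state())
for n in("top","side"):
    s=bot.snapshot(n); pickle.dump(s,open(f"{n}.pkl","wb"))
    print(n,s["fov_y"],s["cx"],s["cy"],s["R"],s["t"],[k for k in s])
    cv2.imwrite(f"pics/{n}0.png",cv2.resize(s["img"][:,:,::-1],(768,576),interpolation=cv2.INTER_CUBIC))
E
```

```text
pics
18.700000000000003 {'t': 0.0, 'q': array([-7.38382802e+01,  5.26475737e+00,  7.05808080e+01, -6.27897597e-04,
        1.04268226e+02, -3.24844989e+00]), 'joint_velocities': array([-0.0255439 ,  0.12408788, -0.09209907, -0.11639505,  0.00227854,
        0.11266686]), 'joint_torque': array([-2.84674752e-04, -4.46455443e+01, -4.06439137e+01,  6.98060752e-02,
        2.94445432e-02, -1.26069758e-04]), 'eef_pos': array([ 199.31026985, -565.60991596,  221.50022945]), 'ee_rot': array([[ 9.43164609e-01,  3.32325447e-01, -5.63011195e-04],
       [ 3.32325908e-01, -9.43162692e-01,  1.90458462e-03],
       [ 1.01930780e-04, -1.98344001e-03, -9.99998028e-01]]), 'ft_force': array([ 0.56534186, -0.58039236, -0.01209854]), 'moment': array([ 0.03519631, -0.03553129,  0.00386346]), 'gripper_force': 0.0, 'width': 87.49152692136444}
top 43.542562804508265 247.14861673149184 189.47761070070703 [[ 0.02499147 -0.99968622 -0.00170237]
 [-0.99087039 -0.02454533 -0.13256468]
 [ 0.1324813   0.00499982 -0.99117289]] [ -82.9192739   566.96212605 1618.85603508] ['img', 'fov_y', 'cx', 'cy', 'R', 't']
side 50.09155142160276 255.29634188884313 186.48899412450658 [[-0.96702427 -0.25396198 -0.01916728]
 [-0.13152334  0.56241881 -0.81632511]
 [ 0.21809558 -0.78688525 -0.57727457]] [ 540.98488881  148.71280223 1086.44975093] ['img', 'fov_y', 'cx', 'cy', 'R', 't']
```

View pics/top0.png

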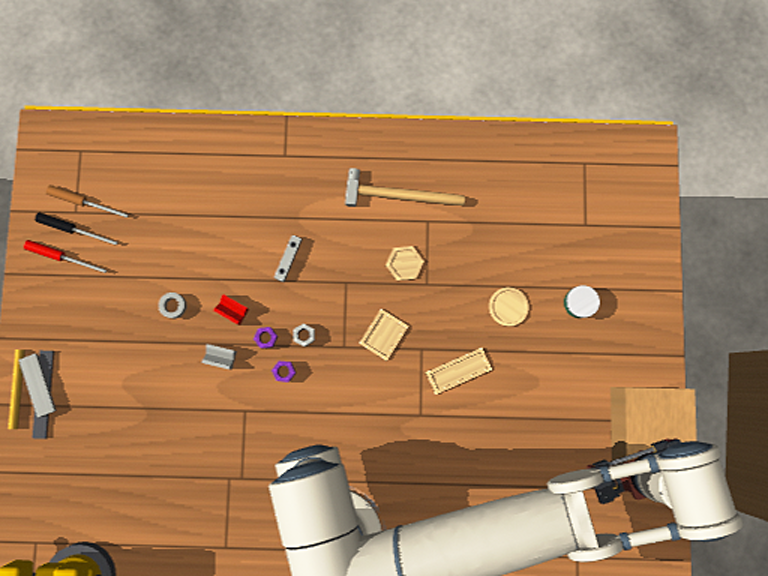

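View pics/side0.png

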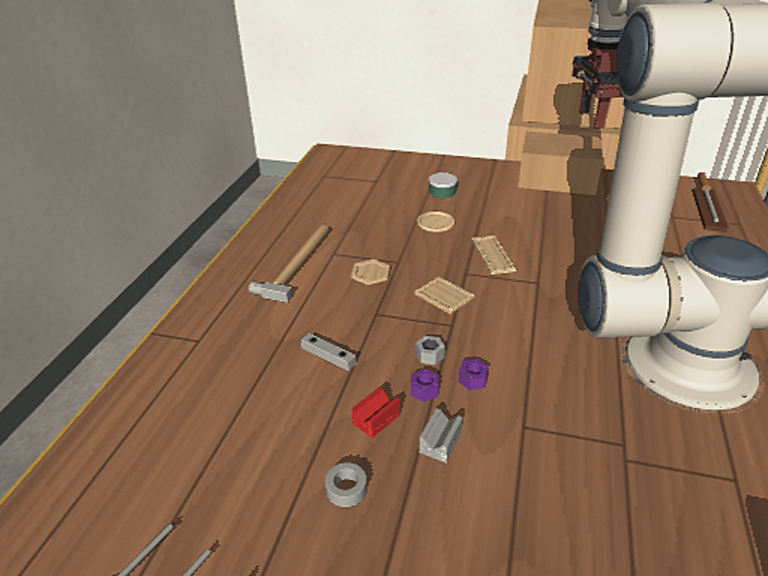

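Top picture (768x576):
- **Parts:** bar (288,258), grey vee jaw (219,356), collar (172,305) and grey nut (304,335).
- **Look-alikes:** red vee jaw (231,309), purple nuts (266,337) and (285,371). The grey steel ones match the description.
- **Trays:** long (459,371), broad (385,334), round (509,306) and hex (406,263).

I'll fit silhouettes in both views and confirm with enlarged overlays.

```bash
cat > fit.py <<'E'
import cv2,numpy as np
from scipy.optimize import minimize
U=6
def box(a,b,h): return np.array([[x,y,z] for x in(-a/2,a/2) for y in(-b/2,b/2) for z in(0,h)])
def poly(r,n,h,off=0.):
    a=np.arange(n)*2*np.pi/n+off; c=np.c_[r*np.cos(a),r*np.sin(a)]
    return np.r_[np.c_[c,0*a],np.c_[c,0*a+h]]
M=dict(jaw_bar=box(110,24,22),vee_jaw=box(64,44,36),collar=poly(30,48,24),nut=poly(46/3**.5,6,26),
 bar_tray=box(142,56,8),vee_tray=box(96,76,8),collar_tray=poly(46,48,8),nut_tray=poly(78/3**.5,6,8))
def proj(s,X):
    c=X@s["R"].T+s["t"]; f=192/np.tan(np.radians(s["fov_y"]/2))
    return c[:,:2]/c[:,2:]*f+[s["cx"],s["cy"]]
def ray(s,uv,z):
    f=192/np.tan(np.radians(s["fov_y"]/2)); d=s["R"].T@np.array([(uv[0]-s["cx"])/f,(uv[1]-s["cy"])/f,1]); o=-s["R"].T@s["t"]
    return (o+d*(z-o[2])/d[2])[:2]
def place(n,p,z0=0):
    c,s=np.cos(p[2]),np.sin(p[2]); return M[n]@np.array([[c,s,0],[-s,c,0],[0,0,1]])+[p[0],p[1],z0]
def crop(s,n,p,m=14):
    q=proj(s,place(n,p)); lo=np.floor(q.min(0)-m).astype(int); hi=np.ceil(q.max(0)+m).astype(int)
    lo=np.maximum(lo,0); return lo,cv2.resize(s["img"][lo[1]:hi[1],lo[0]:hi[0]],None,fx=U,fy=U,interpolation=cv2.INTER_CUBIC)
def mask(im,tray,seed):
    h=cv2.cvtColor(im,cv2.COLOR_RGB2HSV).astype(int)
    r,g,b=[im[...,i].astype(int) for i in range(3)]
    m=((g>125)&(r-b>30)) if tray else ((h[...,1]<50)&(h[...,2]>65))
    cs,_=cv2.findContours(m.astype(np.uint8),cv2.RETR_EXTERNAL,cv2.CHAIN_APPROX_NONE)
    cs=sorted([c for c in cs if cv2.contourArea(c)>U*U*30],key=lambda c:-cv2.pointPolygonTest(c,seed,True))
    o=np.zeros(m.shape,np.uint8); cv2.drawContours(o,cs[:1],-1,255,-1); return o
def hull(s,n,p,lo,z0=0): return cv2.convexHull(((proj(s,place(n,p,z0))-lo+.5)*U-.5).astype(np.float32))
def fit(S,n,p0,z0=0,fixyaw=False):
    D=[]
    for s in S:
        lo,im=crop(s,n,p0); c=((proj(s,np.array([[p0[0],p0[1],z0+M[n][:,2].max()/2]]))[0]-lo+.5)*U).tolist()
        D.append((s,lo,im,mask(im,"tray" in n,c)))
    def cost(p):
        e=0
        for s,lo,im,m in D:
            o=np.zeros(m.shape,np.uint8); cv2.fillConvexPoly(o,np.round(hull(s,n,p,lo,z0)*16).astype(np.int32),255,cv2.LINE_AA,4)
            e+=np.abs(o.astype(float)-m).sum()/max(m.sum(),1)
        return e
    best=None
    for y in ([p0[2]] if fixyaw else p0[2]+np.radians([0,25,-25,60,-60,90])):
        x0=np.array([p0[0],p0[1],y]); r=minimize(cost,x0,method="Nelder-Mead",options=dict(initial_simplex=x0+np.array([[0,0,0],[12,0,0],[0,12,0],[-6,-6,.25]]),xatol=.05,fatol=1e-4))
        if best is None or r.fun<best.fun: best=r
    return best.x,best.fun,D
E
cat > m0.py <<'E'
import pickle,cv2,numpy as np
from fit import *
S=[pickle.load(open(f"{n}.pkl","rb")) for n in("top","side")]
seed=dict(jaw_bar=(288,258),vee_jaw=(219,356),collar=(172,305),nut=(304,335),bar_tray=(459,371),vee_tray=(385,334),collar_tray=(509,306),nut_tray=(406,263))
P={};rows=[[],[]]
for n,(u,v) in seed.items():
    xy=ray(S[0],(u/1.5,v/1.5),M[n][:,2].max()*.7)
    yaw=0
    p,e,D=fit(S,n,np.array([*xy,yaw])); P[n]=p
    print(n,np.round(p[:2],1),"yaw",round(np.degrees(p[2])%180,1),"err",round(e,3),[round(float(fit([s],n,p)[1]),3) for s in S],[np.round(fit([s],n,p)[0][:2]-p[:2],1) for s in S])
    for k,(s,lo,im,m) in enumerate(D):
        im=im[:,:,::-1].copy(); cs,_=cv2.findContours(m,0,1); cv2.drawContours(im,cs,-1,(0,255,0),1)
        cv2.polylines(im,[hull(s,n,p,lo).astype(int)],True,(0,0,255),1); rows[k].append(cv2.resize(im,(198,150)))
r=rows; cv2.imwrite("pics/ov.png",np.vstack([np.hstack(x) for x in(r[0][:4],r[1][:4],r[0][4:],r[1][4:])]))
pickle.dump(P,open("P.pkl","wb"))
E
python3 m0.py
```

```text
jaw_bar [629.4 128. ] yaw 158.9 err 0.26 [0.178, 0.075] [array([0.8, 0.8]), array([ 0.2, -0.6])]
vee_jaw [396.1 275.3] yaw 78.8 err 0.229 [0.143, 0.083] [array([0.4, 0.9]), array([-0.1, -0. ])]
collar [512.3 390.8] yaw 178.8 err 0.255 [0.179, 0.076] [array([-0. ,  0.2]), array([-0.1, -0.1])]
nut [450.6  83.6] yaw 62.3 err 0.116 [0.064, 0.039] [array([0.6, 0.5]), array([-0.2, -0.6])]
bar_tray [ 378.1 -274.6] yaw 115.0 err 0.414 [0.329, 0.103] [array([0.4, 0.2]), array([-1.2, -0.7])]
vee_tray [457.2 -99.9] yaw 149.1 err 0.088 [0.028, 0.057] [array([-0.1,  0.2]), array([ 0.2, -0.6])]
collar_tray [ 530.1 -389.4] yaw 158.1 err 0.134 [0.026, 0.102] [array([-0.1,  0.2]), array([ 0.6, -3.4])]
nut_tray [ 627.4 -145.3] yaw 157.8 err 0.241 [0.228, 0.04] [array([0.2, 0.5]), array([-0.2, -0.4])]
```

View pics/ov.png

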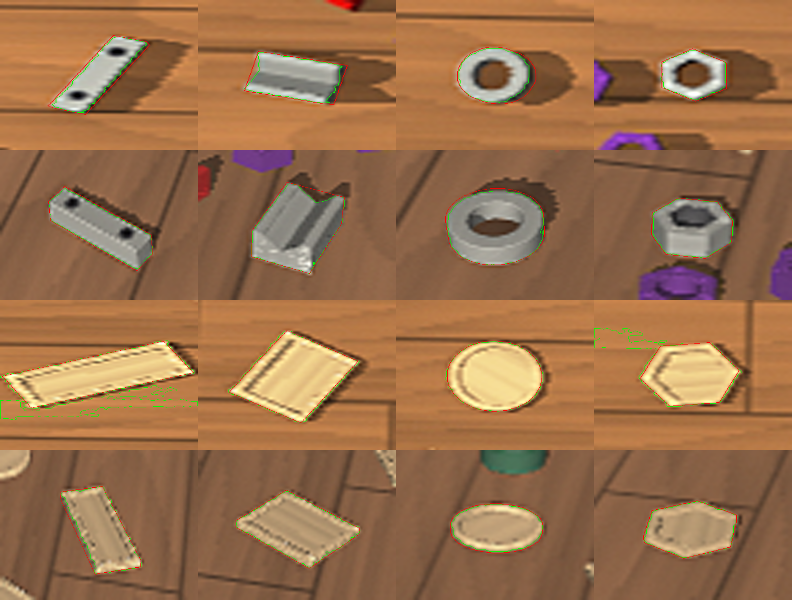

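Overlays match in every crop. The grey vee jaw, with red at its crop edge, and the grey nut, with purple neighbours, are confirmed as the right parts. Next is a helper that gives deltas in the tool frame.

```bash
cat > d.py <<'E'
# usage: d.py x y z phi   -> tool-frame shift and twist from measured pose
import sys,numpy as np
from scipy.spatial.transform import Rotation as Ro
from bench import bot
s=bot.get_state(); x,y,z,f=map(float,sys.argv[1:5]); f=np.radians(f)
R=s["ee_rot"]; c,n=np.cos(f),np.sin(f); T=np.array([[c,n,0],[n,-c,0],[0,0,-1]])
d=np.array([x,y,z])-s["eef_pos"]
print("t",round(s["t"],2),"pos",s["eef_pos"].round(1),"phi",np.degrees(np.arctan2(R[1,0],R[0,0])).round(1),"w",round(s["width"],1),"gf",round(s["gripper_force"],1),"F",s["ft_force"].round(1))
print("shift now",(R.T@d).round(1),"shift after turn",(T.T@d).round(1),"twist",Ro.from_matrix(R.T@T).as_rotvec().round(3))
E
python3 d.py 629.4 128 120 158.9
```

```text
t 0.1 pos [ 199.3 -565.7  221.6] phi 19.4 w 87.8 gf 0.0 F [0.8 0.3 0.6]
shift now [ 636.1 -511.1  102.6] shift after turn [-151.5  802.   101.6] twist [-1.000e-03 -2.000e-03 -2.435e+00]
```

Call:
{"name": "servo_tool", "arguments": {
  "twist": [
    [0,0,0],
    [0,0,0],
    [0,0,0],
    [0,0,0],
    [0,0,0],
    [0,0,0],
    [0,0,0],
    [0,0,0],
    [0,0,0],
    [0,0,0],
    [0,0,0],
    [0,0,0],
    [0,0,0],
    [0,0,0],
    [0,0,0],
    [0,0,0],
    [0,0,0],
    [0,0,0],
    [0,0,0],
    [0,0,0]
  ],
  "translation": [
    [10,-8,0],
    [20,-16,0],
    [30,-24,0],
    [32,-26,0],
    [32,-26,0],
    [32,-26,0],
    [32,-26,0],
    [32,-26,0],
    [32,-26,0],
    [32,-26,0],
    [32,-26,0],
    [32,-26,0],
    [32,-26,0],
    [32,-26,0],
    [32,-26,0],
    [32,-26,0],
    [32,-26,0],
    [32,-26,0],
    [32,-26,0],
    [30,-24,0]
  ],
  "jaw": [-1,-1,-1,-1,-1,-1,-1,-1,-1,-1,-1,-1,-1,-1,-1,-1,-1,-1,-1,-1]
}}

```text
t: 1.77
eef_pos: [605.0, 97.5, 222.4]
ee_rot: [[0.943, 0.333, -0.0], [0.333, -0.943, 0.0], [-0.0, -0.0, -1.0]]
ft_force: [0.1, 0.1, 1.0]
width: 88.1
gripper_force: 0.0
```

Call:
{"name": "servo_tool", "arguments": {
  "twist": [
    [0,0,-0.122],
    [0,0,-0.122],
    [0,0,-0.122],
    [0,0,-0.122],
    [0,0,-0.122],
    [0,0,-0.122],
    [0,0,-0.122],
    [0,0,-0.122],
    [0,0,-0.122],
    [0,0,-0.122],
    [0,0,-0.122],
    [0,0,-0.122],
    [0,0,-0.122],
    [0,0,-0.122],
    [0,0,-0.122],
    [0,0,-0.122],
    [0,0,-0.122],
    [0,0,-0.122],
    [0,0,-0.122],
    [0,0,-0.117]
  ],
  "translation": [
    [0,0,5],
    [0,0,5],
    [0,0,5],
    [0,0,5],
    [0,0,5],
    [0,0,5],
    [0,0,5],
    [0,0,5],
    [0,0,5],
    [0,0,5],
    [0,0,5],
    [0,0,5],
    [0,0,5],
    [0,0,5],
    [0,0,5],
    [0,0,5],
    [0,0,5],
    [0,0,5],
    [0,0,5],
    [0,0,5]
  ],
  "jaw": [-1,-1,-1,-1,-1,-1,-1,-1,-1,-1,-1,-1,-1,-1,-1,-1,-1,-1,-1,-1]
}}

```text
t: 3.43
eef_pos: [604.2, 95.2, 122.1]
ee_rot: [[-0.935, 0.354, -0.001], [0.354, 0.935, 0.0], [0.001, -0.0, -1.0]]
ft_force: [0.4, 0.4, -0.8]
width: 87.3
gripper_force: 0.0
```

```bash
python3 d.py 629.4 128 9 158.9
```

```text
t 3.43 pos [604.2  95.2 122.1] phi 159.3 w 87.3 gf 0.0 F [ 0.4  0.4 -0.8]
shift now [-12.   39.6 113.1] shift after turn [-11.7  39.7 113.1] twist [-0.    -0.001  0.007]
```

Call:
{"name": "servo_tool", "arguments": {
  "twist": [
    [0,0,0.007],
    [0,0,0],
    [0,0,0],
    [0,0,0],
    [0,0,0],
    [0,0,0],
    [0,0,0],
    [0,0,0],
    [0,0,0],
    [0,0,0],
    [0,0,0],
    [0,0,0],
    [0,0,0],
    [0,0,0]
  ],
  "translation": [
    [-3,10,5],
    [-3,10,10],
    [-3,10,10],
    [-3,10,10],
    [0,0,15],
    [0,0,15],
    [0,0,15],
    [0,0,10],
    [0,0,10],
    [0,0,6],
    [0,0,4],
    [0,0,3],
    [0,0,0],
    [0,0,0]
  ],
  "jaw": [-1,-1,-1,-1,-1,-1,-1,-1,-1,-1,-1,-1,-1,-1]
}}

```text
t: 4.6
eef_pos: [631.1, 127.3, 10.3]
ee_rot: [[-0.93, 0.366, 0.001], [0.366, 0.93, 0.0], [-0.001, 0.0, -1.0]]
ft_force: [0.7, -0.1, 0.5]
width: 87.6
gripper_force: 0.0
```

```bash
python3 - <<'E'
from bench import bot
import cv2,numpy as np
a=bot.snapshot("side")["img"][190:280,170:290]; b=bot.snapshot("top")["img"][120:210,140:260]
cv2.imwrite("pics/b1.png",cv2.resize(np.hstack([a,b])[:,:,::-1],(800,300),interpolation=cv2.INTER_CUBIC))
E
python3 d.py 629.4 128 9 158.9
```

```text
t 4.7 pos [631.3 127.4  10.5] phi 158.5 w 87.7 gf 0.0 F [-0.5 -0.5 -0.1]
shift now [ 2.  -0.1  1.5] shift after turn [ 2.  -0.1  1.5] twist [ 0.001  0.001 -0.007]
```

View pics/b1.png

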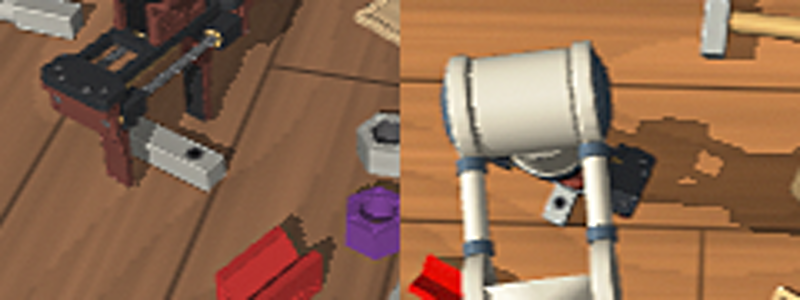

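The bar sits between the open fingers: left half of the picture, with the bar end at about (190,165). Closing now.

Call:
{"name": "servo_tool", "arguments": {
  "twist": [
    [0,0,0],
    [0,0,0],
    [0,0,0],
    [0,0,0],
    [0,0,0],
    [0,0,0],
    [0,0,0],
    [0,0,0],
    [0,0,0],
    [0,0,0],
    [0,0,0],
    [0,0,0]
  ],
  "translation": [
    [0,0,1],
    [0,0,0],
    [0,0,0],
    [0,0,0],
    [0,0,0],
    [0,0,0],
    [0,0,0],
    [0,0,0],
    [0,0,0],
    [0,0,0],
    [0,0,0],
    [0,0,0]
  ],
  "jaw": [0,1,1,1,1,1,1,1,1,1,1,1],
  "force": 50
}}

```text
t: 5.7
eef_pos: [630.9, 127.5, 8.7]
ee_rot: [[-0.931, 0.366, 0.0], [0.366, 0.931, 0.0], [-0.0, 0.0, -1.0]]
ft_force: [0.8, 0.6, -1.1]
width: 23.6
gripper_force: 50.0
```

```bash
python3 d.py 378.1 -274.6 110 115
```

```text
t 5.7 pos [630.9 127.5   8.7] phi 158.5 w 23.6 gf 50.0 F [ 0.8  0.6 -1.1]
shift now [  88.  -466.7 -101.5] shift after turn [-257.6 -399.  -101.3] twist [ 0.   -0.    0.76]
```

Call:
{"name": "servo_tool", "arguments": {
  "twist": [
    [0,0,0],
    [0,0,0],
    [0,0,0],
    [0,0,0.05],
    [0,0,0.06],
    [0,0,0.07],
    [0,0,0.08],
    [0,0,0.08],
    [0,0,0.08],
    [0,0,0.08],
    [0,0,0.08],
    [0,0,0.08],
    [0,0,0.06],
    [0,0,0.04],
    [0,0,0]
  ],
  "translation": [
    [0,0,-3],
    [0,0,-6],
    [0,0,-10],
    [0,0,-10],
    [0,0,-10],
    [0,0,-10],
    [0,0,-10],
    [0,0,-10],
    [0,0,-10],
    [0,0,-10],
    [0,0,-8],
    [0,0,-4],
    [0,0,0],
    [0,0,0],
    [0,0,0]
  ],
  "jaw": [1,1,1,1,1,1,1,1,1,1,1,1,1,1,1]
}}

```text
t: 6.95
eef_pos: [630.7, 127.2, 110.4]
ee_rot: [[-0.421, 0.907, 0.0], [0.907, 0.421, -0.0], [-0.0, 0.0, -1.0]]
ft_force: [0.9, -0.3, -4.2]
width: 23.5
gripper_force: 50.0
```

Call:
{"name": "servo_tool", "arguments": {
  "twist": [
    [0,0,0],
    [0,0,0],
    [0,0,0],
    [0,0,0],
    [0,0,0],
    [0,0,0],
    [0,0,0],
    [0,0,0],
    [0,0,0],
    [0,0,0],
    [0,0,0],
    [0,0,0],
    [0,0,0],
    [0,0,0],
    [0,0,0],
    [0,0,0],
    [0,0,0],
    [0,0,0],
    [0,0,0],
    [0,0,0]
  ],
  "translation": [
    [-5,-8,0],
    [-10,-16,0],
    [-16,-25,0],
    [-16,-25,0],
    [-16,-25,0],
    [-16,-25,0],
    [-16,-25,0],
    [-16,-25,0],
    [-16,-25,0],
    [-16,-25,0],
    [-16,-25,0],
    [-16,-25,0],
    [-16,-25,0],
    [-16,-25,0],
    [-16,-25,0],
    [-16,-25,0],
    [-12,-17,0],
    [-5,-8,0],
    [0,0,0],
    [0,0,0]
  ],
  "jaw": [1,1,1,1,1,1,1,1,1,1,1,1,1,1,1,1,1,1,1,1]
}}

```text
t: 8.62
eef_pos: [377.0, -273.1, 109.7]
ee_rot: [[-0.422, 0.907, 0.0], [0.907, 0.422, 0.001], [0.0, 0.001, -1.0]]
ft_force: [0.2, 0.2, -4.8]
width: 23.3
gripper_force: 50.0
```

```bash
python3 d.py 378.8 -276 11.7 115
```

```text
t 8.62 pos [ 377.  -273.1  109.7] phi 114.9 w 23.3 gf 50.0 F [ 0.2  0.2 -4.8]
shift now [-3.4  0.4 98. ] shift after turn [-3.4  0.5 98. ] twist [ 0.001 -0.    -0.001]
```

Call:
{"name": "servo_tool", "arguments": {
  "twist": [
    [0,0,0],
    [0,0,0],
    [0,0,0],
    [0,0,0],
    [0,0,0],
    [0,0,0],
    [0,0,0],
    [0,0,0],
    [0,0,0],
    [0,0,0],
    [0,0,0],
    [0,0,0],
    [0,0,0]
  ],
  "translation": [
    [-2,0.5,6],
    [-1,0,12],
    [0,0,15],
    [0,0,15],
    [0,0,15],
    [0,0,12],
    [0,0,8],
    [0,0,5],
    [0,0,4],
    [0,0,2],
    [0,0,1],
    [0,0,0],
    [0,0,0]
  ],
  "jaw": [1,1,1,1,1,1,1,1,1,1,1,1,1]
}}

```text
t: 9.7
eef_pos: [379.2, -276.1, 15.3]
ee_rot: [[-0.422, 0.906, 0.001], [0.906, 0.422, -0.001], [-0.001, 0.001, -1.0]]
ft_force: [0.3, -0.2, -3.2]
width: 23.3
gripper_force: 50.0
```

```bash
python3 d.py 378.8 -276 11.7 115;python3 - <<'E'
from bench import bot
import cv2,numpy as np
a=bot.snapshot("side")["img"][130:220,270:390]; b=bot.snapshot("top")["img"][205:295,250:370]
cv2.imwrite("pics/b2.png",cv2.resize(np.hstack([a,b])[:,:,::-1],(800,300),interpolation=cv2.INTER_CUBIC))
E
```

```text
t 9.7 pos [ 379.2 -276.1   15.3] phi 115.0 w 23.3 gf 50.0 F [ 0.3 -0.2 -3.2]
shift now [ 0.3 -0.4  3.6] shift after turn [ 0.3 -0.4  3.6] twist [ 0.001  0.001 -0.   ]
```

View pics/b2.png

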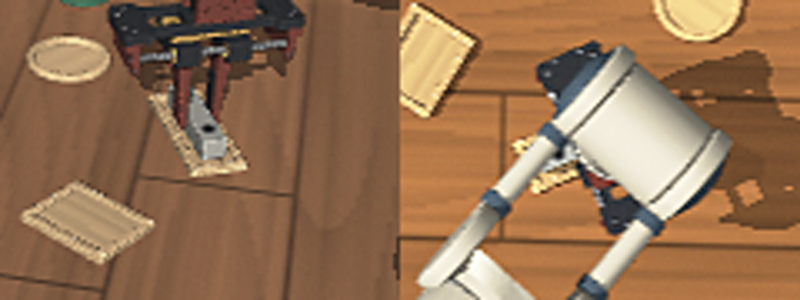

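The bar hangs just inside its tray rim (side half: bar at (207,130), tray at (200,135)). Lowering the last few mm.

Call:
{"name": "servo_tool", "arguments": {
  "twist": [
    [0,0,0],
    [0,0,0],
    [0,0,0],
    [0,0,0],
    [0,0,0],
    [0,0,0]
  ],
  "translation": [
    [0,0,1],
    [0,0,1],
    [0,0,1],
    [0,0,0.5],
    [0,0,0],
    [0,0,0]
  ],
  "jaw": [1,1,1,1,1,1]
}}

```text
t: 10.3
eef_pos: [379.0, -275.8, 11.6]
ee_rot: [[-0.422, 0.906, 0.0], [0.906, 0.422, -0.0], [-0.0, 0.0, -1.0]]
ft_force: [-2.0, 0.5, 0.1]
width: 23.5
gripper_force: 50.0
```

Call:
{"name": "servo_tool", "arguments": {
  "twist": [
    [0,0,0],
    [0,0,0],
    [0,0,0]
  ],
  "translation": [
    [0,0,0.4],
    [0,0,0],
    [0,0,0]
  ],
  "jaw": [1,1,1]
}}

```text
t: 10.55
eef_pos: [379.0, -275.9, 11.6]
ee_rot: [[-0.422, 0.906, 0.0], [0.906, 0.422, -0.0], [-0.0, 0.0, -1.0]]
ft_force: [-2.8, 3.1, 5.8]
width: 23.7
gripper_force: 50.0
```

Call:
{"name": "servo_tool", "arguments": {
  "twist": [
    [0,0,0],
    [0,0,0],
    [0,0,0],
    [0,0,0],
    [0,0,0],
    [0,0,0],
    [0,0,0.06],
    [0,0,0.09],
    [0,0,0.1],
    [0,0,0.1],
    [0,0,0.1],
    [0,0,0.1],
    [0,0,0.08],
    [0,0,0],
    [0,0,0]
  ],
  "translation": [
    [0,0,0],
    [0,0,0],
    [0,0,0],
    [0,0,0],
    [0,0,-5],
    [0,0,-10],
    [0,0,-15],
    [0,0,-15],
    [0,0,-15],
    [0,0,-15],
    [0,0,-15],
    [0,0,-10],
    [0,0,0],
    [0,0,0],
    [0,0,0]
  ],
  "jaw": [0.3,0.1,0,0,0,0,-0.2,-0.4,-0.5,-0.5,-0.5,-0.5,-0.5,-0.5,-0.5]
}}

```text
t: 11.8
eef_pos: [379.0, -275.9, 111.4]
ee_rot: [[0.19, 0.982, 0.001], [0.982, -0.19, -0.001], [-0.0, 0.001, -1.0]]
ft_force: [-0.3, 0.0, -0.8]
width: 65.8
gripper_force: 0.0
```

```bash
python3 d.py 396.1 275.3 110 78.8
cat > m1.py <<'E'
import pickle,cv2,numpy as np,sys
from fit import *
from bench import bot
P=pickle.load(open("P.pkl","rb")); S=[bot.snapshot(n) for n in("top","side")]
for a in sys.argv[1:]:
    n,t=(a.split("@")+[None])[:2]
    if t:
        p0=P[t].copy(); 
        if n=="vee_jaw": pass
        q=P[t]
    else: p0=q=P[n]
    for s,l in zip(S,"TS"):
        p,e,_=fit([s],n,p0,3 if t else 0)
        c,w=np.cos(q[2]),np.sin(q[2]); d=p[:2]-q[:2]
        print(n,l,p[:2].round(1),"off in frame",round(c*d[0]+w*d[1],1),round(-w*d[0]+c*d[1],1),"dyaw",round((np.degrees(p[2]-q[2])+90)%180-90,1),"err",round(e,3))
E
python3 m1.py jaw_bar@bar_tray vee_jaw collar nut
```

```text
t 11.8 pos [ 379.  -275.9  111.4] phi 79.0 w 65.8 gf 0.0 F [-0.3  0.  -0.8]
shift now [544.3 -88.2   1.1] shift after turn [544.  -90.3   1.4] twist [0.001 0.    0.004]
jaw_bar T [ 372.7 -360.7] off in frame 75.7 -41.2 dyaw 66.6 err 0.811
jaw_bar S [ 377.8 -274.8] off in frame 0.0 -0.4 dyaw -1.2 err 0.12
vee_jaw T [396.6 276.1] off in frame -0.8 0.4 dyaw 0.0 err 0.143
vee_jaw S [395.9 275.3] off in frame 0.0 -0.1 dyaw -0.1 err 0.083
collar T [512.9 391.6] off in frame 0.6 0.8 dyaw -25.7 err 0.179
collar S [512.5 390.8] off in frame 0.2 -0.1 dyaw 23.6 err 0.077
nut T [451.2  84.2] off in frame 0.8 -0.3 dyaw 0.8 err 0.065
nut S [450.5  82.8] off in frame -0.7 -0.2 dyaw -2.5 err 0.038
```

The bar is centred in its tray (offset under 1 mm). Moving to the vee jaw.

Call:
{"name": "servo_tool", "arguments": {
  "twist": [
    [0,0,0],
    [0,0,0],
    [0,0,0],
    [0,0,0],
    [0,0,0],
    [0,0,0],
    [0,0,0],
    [0,0,0],
    [0,0,0],
    [0,0,0],
    [0,0,0],
    [0,0,0],
    [0,0,0],
    [0,0,0],
    [0,0,0],
    [0,0,0],
    [0,0,0],
    [0,0,0],
    [0,0,0],
    [0,0,0]
  ],
  "translation": [
    [10,-2,0],
    [20,-3,0],
    [31,-5,0],
    [31,-5,0],
    [31,-5,0],
    [31,-5,0],
    [31,-5,0],
    [31,-5,0],
    [31,-5,0],
    [31,-5,0],
    [31,-5,0],
    [31,-5,0],
    [31,-5,0],
    [31,-5,0],
    [31,-5,0],
    [31,-5,0],
    [31,-5,0],
    [31,-5,0],
    [20,-5,0],
    [0,0,0]
  ],
  "jaw": [-0.5,-0.5,-0.5,-0.5,-0.5,-0.5,-0.5,-0.5,-0.5,-0.5,-0.5,-0.5,-0.5,-0.5,-0.5,-0.5,-0.5,-0.5,-0.5,-0.5]
}}

```text
t: 13.57
eef_pos: [394.3, 280.7, 110.1]
ee_rot: [[0.188, 0.982, -0.002], [0.982, -0.188, 0.001], [0.0, -0.002, -1.0]]
ft_force: [-0.1, 0.3, 0.1]
width: 65.9
gripper_force: 0.0
```

```bash
python3 d.py 396.1 275.3 10 78.8
```

```text
t 13.57 pos [394.3 280.7 110.1] phi 79.2 w 65.9 gf 0.0 F [-0.1  0.3  0.1]
shift now [ -5.    2.9 100.1] shift after turn [ -4.9   2.8 100.1] twist [-0.002 -0.     0.007]
```

Call:
{"name": "servo_tool", "arguments": {
  "twist": [
    [0,0,0.005],
    [0,0,0],
    [0,0,0],
    [0,0,0],
    [0,0,0],
    [0,0,0],
    [0,0,0],
    [0,0,0],
    [0,0,0],
    [0,0,0],
    [0,0,0],
    [0,0,0]
  ],
  "translation": [
    [-3,2,5],
    [-2,1,10],
    [0,0,12],
    [0,0,15],
    [0,0,15],
    [0,0,12],
    [0,0,10],
    [0,0,8],
    [0,0,6],
    [0,0,4],
    [0,0,3],
    [0,0,0]
  ],
  "jaw": [-0.5,-0.5,-0.5,-0.5,-0.5,-0.5,-0.5,-0.5,-0.5,-0.5,-0.5,-0.5]
}}

```text
t: 14.57
eef_pos: [397.8, 271.8, 10.4]
ee_rot: [[0.198, 0.98, -0.0], [0.98, -0.198, -0.0], [-0.0, -0.0, -1.0]]
ft_force: [0.4, -0.2, 0.7]
width: 65.7
gripper_force: 0.0
```

Call:
{"name": "servo_tool", "arguments": {
  "twist": [
    [0,0,0],
    [0,0,0],
    [0,0,0],
    [0,0,0],
    [0,0,0],
    [0,0,0],
    [0,0,0],
    [0,0,0]
  ],
  "translation": [
    [0,0,0],
    [0,0,0],
    [0,0,0],
    [0,0,0],
    [0,0,0],
    [0,0,0],
    [0,0,0],
    [0,0,0]
  ],
  "jaw": [0,0.5,1,1,1,1,1,1],
  "force": 55
}}

```text
t: 15.23
eef_pos: [397.2, 272.3, 11.2]
ee_rot: [[0.197, 0.98, -0.001], [0.98, -0.197, 0.001], [0.0, -0.001, -1.0]]
ft_force: [-5.3, 0.6, 5.1]
width: 43.8
gripper_force: 55.0
```

```bash
python3 d.py 457.2 -99.9 110 149.1; python3 m1.py vee_jaw
```

```text
t 15.23 pos [397.2 272.3  11.2] phi 78.6 w 43.8 gf 55.0 F [-5.3  0.6  5.1]
shift now [-353.   132.1  -99.1] shift after turn [-242.6 -288.5  -98.8] twist [-1.00e-03 -1.00e-03 -1.23e+00]
vee_jaw T [407.8 329.3] off in frame -55.2 1.1 dyaw -54.6 err 0.676
vee_jaw S [402.3 276.2] off in frame -2.1 5.9 dyaw 10.3 err 0.186
```

Call:
{"name": "servo_tool", "arguments": {
  "twist": [
    [0,0,0],
    [0,0,0],
    [0,0,0],
    [0,0,0],
    [0,0,-0.08],
    [0,0,-0.1],
    [0,0,-0.12],
    [0,0,-0.12],
    [0,0,-0.12],
    [0,0,-0.12],
    [0,0,-0.12],
    [0,0,-0.12],
    [0,0,-0.12],
    [0,0,-0.12],
    [0,0,-0.09],
    [0,0,0],
    [0,0,0]
  ],
  "translation": [
    [0,0,-3],
    [0,0,-6],
    [0,0,-10],
    [0,0,-12],
    [0,0,-12],
    [0,0,-12],
    [0,0,-12],
    [0,0,-12],
    [0,0,-10],
    [0,0,-7],
    [0,0,-3],
    [0,0,0],
    [0,0,0],
    [0,0,0],
    [0,0,0],
    [0,0,0],
    [0,0,0]
  ],
  "jaw": [1,1,1,1,1,1,1,1,1,1,1,1,1,1,1,1,1]
}}

```text
t: 16.75
eef_pos: [398.1, 271.9, 110.6]
ee_rot: [[-0.856, 0.517, 0.001], [0.517, 0.856, 0.0], [-0.001, 0.001, -1.0]]
ft_force: [0.0, 0.0, -5.6]
width: 43.7
gripper_force: 55.0
```

Call:
{"name": "servo_tool", "arguments": {
  "twist": [
    [0,0,0],
    [0,0,0],
    [0,0,0],
    [0,0,0],
    [0,0,0],
    [0,0,0],
    [0,0,0],
    [0,0,0],
    [0,0,0],
    [0,0,0],
    [0,0,0],
    [0,0,0],
    [0,0,0],
    [0,0,0],
    [0,0,0],
    [0,0,0],
    [0,0,0],
    [0,0,0]
  ],
  "translation": [
    [-5,-6,0],
    [-10,-12,0],
    [-17,-20,0],
    [-17,-20,0],
    [-17,-20,0],
    [-17,-20,0],
    [-17,-20,0],
    [-17,-20,0],
    [-17,-20,0],
    [-17,-20,0],
    [-17,-20,0],
    [-17,-20,0],
    [-17,-20,0],
    [-17,-20,0],
    [-17,-20,0],
    [-9,-11,0],
    [0,0,0],
    [0,0,0]
  ],
  "jaw": [1,1,1,1,1,1,1,1,1,1,1,1,1,1,1,1,1,1]
}}

```text
t: 18.25
eef_pos: [459.1, -102.8, 109.8]
ee_rot: [[-0.856, 0.517, -0.0], [0.517, 0.856, 0.0], [0.0, 0.0, -1.0]]
ft_force: [-0.1, -0.3, -5.4]
width: 43.6
gripper_force: 55.0
```

```bash
python3 d.py 459.5 -101.3 14.2 149.1
```

```text
t 18.25 pos [ 459.1 -102.8  109.8] phi 148.9 w 43.6 gf 55.0 F [-0.1 -0.3 -5.4]
shift now [ 0.4  1.5 95.6] shift after turn [ 0.4  1.5 95.6] twist [ 0.    -0.    -0.004]
```

Call:
{"name": "servo_tool", "arguments": {
  "twist": [
    [0,0,0],
    [0,0,0],
    [0,0,0],
    [0,0,0],
    [0,0,0],
    [0,0,0],
    [0,0,0],
    [0,0,0],
    [0,0,0],
    [0,0,0],
    [0,0,0],
    [0,0,0],
    [0,0,0]
  ],
  "translation": [
    [0,1,6],
    [0,0.5,12],
    [0,0,15],
    [0,0,15],
    [0,0,15],
    [0,0,12],
    [0,0,7],
    [0,0,4],
    [0,0,3],
    [0,0,2],
    [0,0,1],
    [0,0,0],
    [0,0,0]
  ],
  "jaw": [1,1,1,1,1,1,1,1,1,1,1,1,1]
}}

```text
t: 19.33
eef_pos: [460.6, -100.8, 18.3]
ee_rot: [[-0.858, 0.514, 0.001], [0.514, 0.858, -0.0], [-0.001, 0.0, -1.0]]
ft_force: [-0.4, 0.7, -5.3]
width: 43.6
gripper_force: 55.0
```

```bash
python3 d.py 459.5 -101.3 14.2 149.1;python3 - <<'E'
from bench import bot
import cv2,numpy as np
a=bot.snapshot("side")["img"][150:240,230:350]; b=bot.snapshot("top")["img"][175:265,200:320]
cv2.imwrite("pics/b3.png",cv2.resize(np.hstack([a,b])[:,:,::-1],(800,300),interpolation=cv2.INTER_CUBIC))
E
```

```text
t 19.33 pos [ 460.6 -100.8   18.3] phi 149.1 w 43.6 gf 55.0 F [-0.4  0.7 -5.3]
shift now [ 0.7 -1.   4.1] shift after turn [ 0.7 -1.   4.1] twist [ 0.     0.001 -0.001]
```

View pics/b3.png

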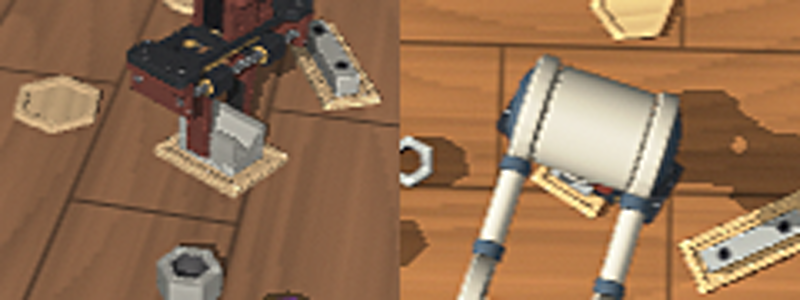

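The vee jaw hangs inside its tray (side half, jaw at (235,140), tray at (222,160)). The bar lies centred in its own tray at (335,60). Lowering.

Call:
{"name": "servo_tool", "arguments": {
  "twist": [
    [0,0,0],
    [0,0,0],
    [0,0,0],
    [0,0,0],
    [0,0,0],
    [0,0,0]
  ],
  "translation": [
    [0.5,-0.8,1],
    [0,0,1],
    [0,0,1],
    [0,0,0.6],
    [0,0,0],
    [0,0,0]
  ],
  "jaw": [1,1,1,1,1,1]
}}

```text
t: 19.93
eef_pos: [459.4, -101.2, 14.3]
ee_rot: [[-0.858, 0.514, -0.0], [0.514, 0.858, -0.0], [-0.0, -0.0, -1.0]]
ft_force: [-0.2, -0.1, -2.9]
width: 43.7
gripper_force: 55.0
```

Call:
{"name": "servo_tool", "arguments": {
  "twist": [
    [0,0,0],
    [0,0,0],
    [0,0,0]
  ],
  "translation": [
    [0,0,0.5],
    [0,0,0],
    [0,0,0]
  ],
  "jaw": [1,1,1]
}}

```text
t: 20.18
eef_pos: [459.4, -101.2, 14.3]
ee_rot: [[-0.858, 0.514, 0.0], [0.514, 0.858, -0.0], [-0.0, -0.0, -1.0]]
ft_force: [-4.2, 1.4, 2.8]
width: 43.7
gripper_force: 55.0
```

Call:
{"name": "servo_tool", "arguments": {
  "twist": [
    [0,0,0],
    [0,0,0],
    [0,0,0],
    [0,0,0],
    [0,0,0],
    [0,0,0],
    [0,0,0],
    [0,0,0],
    [0,0,0],
    [0,0,0],
    [0,0,0],
    [0,0,0]
  ],
  "translation": [
    [0,0,0],
    [0,0,0],
    [0,0,0],
    [0,0,0],
    [0,0,-5],
    [0,0,-10],
    [0,0,-15],
    [0,0,-20],
    [0,0,-20],
    [0,0,-20],
    [0,0,-10],
    [0,0,0]
  ],
  "jaw": [0,-0.2,-0.4,-0.4,-0.4,-0.5,-0.7,-1,-1,-1,-1,-1]
}}

```text
t: 21.18
eef_pos: [461.0, -101.6, 117.3]
ee_rot: [[-0.858, 0.514, 0.006], [0.514, 0.858, -0.002], [-0.006, 0.002, -1.0]]
ft_force: [0.0, 0.1, -0.2]
width: 87.9
gripper_force: 0.0
```

```bash
python3 d.py 512.4 391 110 149.1; python3 m1.py vee_jaw@vee_tray collar
```

```text
t 21.18 pos [ 461.  -101.6  117.3] phi 149.1 w 87.9 gf 0.0 F [ 0.   0.1 -0.2]
shift now [209.1 448.9   6.8] shift after turn [208.9 449.1   7.3] twist [ 0.002  0.006 -0.   ]
vee_jaw T [ 510.  -142.7] off in frame 67.3 -9.6 dyaw -51.3 err 0.821
vee_jaw S [ 456.1 -100.3] off in frame -0.7 -1.0 dyaw -0.2 err 0.063
collar T [512.9 391.6] off in frame 0.6 0.8 dyaw -25.7 err 0.18
collar S [512.1 390.7] off in frame -0.2 -0.2 dyaw -21.5 err 0.077
```

The vee jaw is centred. On to the collar.

Call:
{"name": "servo_tool", "arguments": {
  "twist": [
    [0,0,0],
    [0,0,0],
    [0,0,0],
    [0,0,0],
    [0,0,0],
    [0,0,0],
    [0,0,0],
    [0,0,0],
    [0,0,0],
    [0,0,0],
    [0,0,0],
    [0,0,0],
    [0,0,0],
    [0,0,0],
    [0,0,0],
    [0,0,0],
    [0,0,0],
    [0,0,0],
    [0,0,0]
  ],
  "translation": [
    [6,12,0],
    [11,24,0],
    [13,29,0],
    [13,29,0],
    [13,29,0],
    [13,29,0],
    [13,29,0],
    [13,29,0],
    [13,29,0],
    [13,29,0],
    [13,29,0],
    [13,29,0],
    [13,29,0],
    [13,29,0],
    [13,29,0],
    [13,24,0],
    [10,12,0],
    [0,0,0],
    [0,0,0]
  ],
  "jaw": [-1,-1,-1,-1,-1,-1,-1,-1,-1,-1,-1,-1,-1,-1,-1,-1,-1,-1,-1]
}}

```text
t: 22.87
eef_pos: [510.1, 391.2, 112.0]
ee_rot: [[-0.858, 0.513, -0.002], [0.513, 0.858, -0.002], [0.001, -0.003, -1.0]]
ft_force: [0.3, -0.9, -0.4]
width: 87.7
gripper_force: 0.0
```

```bash
python3 d.py 512.4 391 9 149.1
```

```text
t 22.87 pos [510.1 391.2 112. ] phi 149.1 w 87.7 gf 0.0 F [ 0.3 -0.9 -0.4]
shift now [ -2.1   1.3 103. ] shift after turn [ -2.1   1.  103. ] twist [-0.003 -0.001  0.001]
```

Call:
{"name": "servo_tool", "arguments": {
  "twist": [
    [0,0,0],
    [0,0,0],
    [0,0,0],
    [0,0,0],
    [0,0,0],
    [0,0,0],
    [0,0,0],
    [0,0,0],
    [0,0,0],
    [0,0,0],
    [0,0,0],
    [0,0,0],
    [0,0,0]
  ],
  "translation": [
    [-2,1,6],
    [0,0,12],
    [0,0,15],
    [0,0,15],
    [0,0,15],
    [0,0,12],
    [0,0,9],
    [0,0,7],
    [0,0,5],
    [0,0,3],
    [0,0,2],
    [0,0,0],
    [0,0,0]
  ],
  "jaw": [-1,-1,-1,-1,-1,-1,-1,-1,-1,-1,-1,-1,-1]
}}

```text
t: 23.95
eef_pos: [513.4, 391.5, 13.2]
ee_rot: [[-0.858, 0.514, 0.001], [0.514, 0.858, 0.001], [-0.0, 0.001, -1.0]]
ft_force: [-0.3, -0.9, -0.1]
width: 87.7
gripper_force: 0.0
```

```bash
python3 d.py 512.4 391 9 149.1
```

```text
t 23.95 pos [513.4 391.5  13.2] phi 149.1 w 87.7 gf 0.0 F [-0.3 -0.9 -0.1]
shift now [ 0.6 -1.   4.2] shift after turn [ 0.6 -1.   4.2] twist [ 0.001  0.    -0.   ]
```

Call:
{"name": "servo_tool", "arguments": {
  "twist": [
    [0,0,0],
    [0,0,0],
    [0,0,0],
    [0,0,0],
    [0,0,0],
    [0,0,0],
    [0,0,0],
    [0,0,0],
    [0,0,0],
    [0,0,0]
  ],
  "translation": [
    [0.6,-1,3],
    [0,0,1],
    [0,0,0],
    [0,0,0],
    [0,0,0],
    [0,0,0],
    [0,0,0],
    [0,0,0],
    [0,0,0],
    [0,0,0]
  ],
  "jaw": [-1,-1,-0.5,0,0.5,1,1,1,1,1],
  "force": 55
}}

```text
t: 24.78
eef_pos: [512.3, 391.0, 8.8]
ee_rot: [[-0.858, 0.514, 0.001], [0.514, 0.858, 0.001], [-0.0, 0.001, -1.0]]
ft_force: [0.8, 1.3, -0.8]
width: 59.5
gripper_force: 55.0
```

```bash
python3 d.py 530.2 -389.2 110 149.1
```

```text
t 24.78 pos [512.3 391.    8.8] phi 149.1 w 59.5 gf 55.0 F [ 0.8  1.3 -0.8]
shift now [-416.4 -660.  -101.7] shift after turn [-416.1 -660.3 -101.2] twist [ 0.001  0.    -0.   ]
```

Call:
{"name": "servo_tool", "arguments": {
  "twist": [
    [0,0,0],
    [0,0,0],
    [0,0,0],
    [0,0,0],
    [0,0,0],
    [0,0,0],
    [0,0,0],
    [0,0,0],
    [0,0,0],
    [0,0,0],
    [0,0,0],
    [0,0,0],
    [0,0,0],
    [0,0,0],
    [0,0,0],
    [0,0,0],
    [0,0,0],
    [0,0,0],
    [0,0,0],
    [0,0,0]
  ],
  "translation": [
    [0,0,-3],
    [0,0,-6],
    [0,0,-10],
    [0,0,-15],
    [0,0,-15],
    [0,0,-15],
    [0,0,-15],
    [0,0,-12],
    [0,0,-7],
    [0,0,-2],
    [-5,-8,0],
    [-10,-16,0],
    [-15,-24,0],
    [-17,-27,0],
    [-17,-27,0],
    [-17,-27,0],
    [-17,-27,0],
    [-17,-27,0],
    [-17,-27,0],
    [-17,-27,0]
  ],
  "jaw": [1,1,1,1,1,1,1,1,1,1,1,1,1,1,1,1,1,1,1,1]
}}

```text
t: 26.45
eef_pos: [516.9, 108.7, 107.2]
ee_rot: [[-0.858, 0.514, -0.002], [0.514, 0.858, -0.001], [0.002, -0.002, -1.0]]
ft_force: [1.4, -0.0, -4.3]
width: 59.4
gripper_force: 55.0
```

Call:
{"name": "servo_tool", "arguments": {
  "twist": [
    [0,0,0],
    [0,0,0],
    [0,0,0],
    [0,0,0],
    [0,0,0],
    [0,0,0],
    [0,0,0],
    [0,0,0],
    [0,0,0],
    [0,0,0],
    [0,0,0],
    [0,0,0],
    [0,0,0],
    [0,0,0],
    [0,0,0],
    [0,0,0],
    [0,0,0],
    [0,0,0],
    [0,0,0]
  ],
  "translation": [
    [-17,-27,0],
    [-17,-27,0],
    [-17,-27,0],
    [-17,-27,0],
    [-17,-27,0],
    [-17,-27,0],
    [-17,-27,0],
    [-17,-27,0],
    [-17,-27,0],
    [-17,-27,0],
    [-17,-27,0],
    [-17,-27,0],
    [-17,-27,0],
    [-17,-27,0],
    [-15,-24,0],
    [-10,-16,0],
    [-5,-8,0],
    [0,0,0],
    [0,0,0]
  ],
  "jaw": [1,1,1,1,1,1,1,1,1,1,1,1,1,1,1,1,1,1,1]
}}

```text
t: 28.03
eef_pos: [528.5, -391.7, 107.5]
ee_rot: [[-0.858, 0.514, -0.001], [0.514, 0.858, 0.002], [0.002, 0.001, -1.0]]
ft_force: [-0.6, -0.2, -3.5]
width: 59.5
gripper_force: 55.0
```

```bash
python3 d.py 530.2 -389.2 12 149.1
```

```text
t 28.03 pos [ 528.5 -391.7  107.5] phi 149.0 w 59.5 gf 55.0 F [-0.6 -0.2 -3.5]
shift now [-0.4  3.  95.5] shift after turn [-0.2  3.1 95.5] twist [ 0.001 -0.002 -0.001]
```

Call:
{"name": "servo_tool", "arguments": {
  "twist": [
    [0,0,0],
    [0,0,0],
    [0,0,0],
    [0,0,0],
    [0,0,0],
    [0,0,0],
    [0,0,0],
    [0,0,0],
    [0,0,0],
    [0,0,0],
    [0,0,0],
    [0,0,0],
    [0,0,0]
  ],
  "translation": [
    [0,2,6],
    [0,0,12],
    [0,0,15],
    [0,0,15],
    [0,0,15],
    [0,0,12],
    [0,0,7],
    [0,0,4],
    [0,0,3],
    [0,0,2],
    [0,0,0.5],
    [0,0,0],
    [0,0,0]
  ],
  "jaw": [1,1,1,1,1,1,1,1,1,1,1,1,1]
}}

```text
t: 29.12
eef_pos: [530.4, -390.9, 17.9]
ee_rot: [[-0.858, 0.514, 0.001], [0.514, 0.858, -0.001], [-0.001, -0.0, -1.0]]
ft_force: [-0.1, -0.1, -3.7]
width: 59.6
gripper_force: 55.0
```

```bash
python3 d.py 530.2 -389.4 12 149.1;python3 - <<'E'
from bench import bot
import cv2,numpy as np
a=bot.snapshot("side")["img"][90:180,240:360]; b=bot.snapshot("top")["img"][160:250,280:400]
cv2.imwrite("pics/b4.png",cv2.resize(np.hstack([a,b])[:,:,::-1],(800,300),interpolation=cv2.INTER_CUBIC))
E
```

```text
t 29.12 pos [ 530.4 -390.9   17.9] phi 149.1 w 59.6 gf 55.0 F [-0.1 -0.1 -3.7]
shift now [0.9 1.2 5.9] shift after turn [0.9 1.2 5.9] twist [-0.     0.001 -0.001]
```

View pics/b4.png

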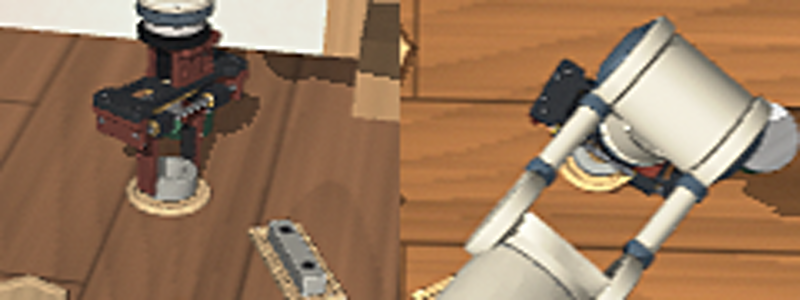

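The collar hangs over its round tray (side half, (178,180)) and clear of the tin. Lowering.

Call:
{"name": "servo_tool", "arguments": {
  "twist": [
    [0,0,0],
    [0,0,0],
    [0,0,0],
    [0,0,0],
    [0,0,0],
    [0,0,0],
    [0,0,0],
    [0,0,0]
  ],
  "translation": [
    [0.5,1,1.5],
    [0,0,1],
    [0,0,1],
    [0,0,1],
    [0,0,0.7],
    [0,0,0.5],
    [0,0,0],
    [0,0,0]
  ],
  "jaw": [1,1,1,1,1,1,1,1]
}}

```text
t: 29.88
eef_pos: [530.2, -389.5, 11.8]
ee_rot: [[-0.858, 0.514, 0.0], [0.514, 0.858, -0.0], [-0.0, -0.0, -1.0]]
ft_force: [-0.9, 1.5, -1.2]
width: 59.5
gripper_force: 55.0
```

Call:
{"name": "servo_tool", "arguments": {
  "twist": [
    [0,0,0],
    [0,0,0],
    [0,0,0]
  ],
  "translation": [
    [0,0,0.4],
    [0,0,0],
    [0,0,0]
  ],
  "jaw": [1,1,1]
}}

```text
t: 30.13
eef_pos: [530.2, -389.5, 11.7]
ee_rot: [[-0.858, 0.514, 0.0], [0.514, 0.858, -0.0], [-0.0, -0.0, -1.0]]
ft_force: [-2.8, 3.1, 2.3]
width: 59.9
gripper_force: 55.0
```

Call:
{"name": "servo_tool", "arguments": {
  "twist": [
    [0,0,0],
    [0,0,0],
    [0,0,0],
    [0,0,0],
    [0,0,0],
    [0,0,0],
    [0,0,0.05],
    [0,0,0.08],
    [0,0,0.09],
    [0,0,0.09],
    [0,0,0.09],
    [0,0,0.07],
    [0,0,0]
  ],
  "translation": [
    [0,0,0],
    [0,0,0],
    [0,0,0],
    [0,0,0],
    [0,0,-5],
    [0,0,-10],
    [0,0,-15],
    [0,0,-20],
    [0,0,-20],
    [0,0,-20],
    [0,0,-10],
    [0,0,0],
    [0,0,0]
  ],
  "jaw": [-0.5,-0.7,-0.8,-0.8,-0.8,-0.8,-0.8,-0.8,-0.7,-0.6,-0.6,-0.6,-0.6]
}}

```text
t: 31.22
eef_pos: [530.9, -390.1, 113.8]
ee_rot: [[-0.53, 0.848, 0.003], [0.848, 0.53, -0.002], [-0.004, 0.001, -1.0]]
ft_force: [0.6, -0.4, -0.9]
width: 70.1
gripper_force: 0.0
```

```bash
python3 d.py 450.6 83.6 112 122.2; python3 m1.py collar@collar_tray nut
```

```text
t 31.22 pos [ 530.9 -390.1  113.8] phi 122.0 w 70.1 gf 0.0 F [ 0.6 -0.4 -0.9]
shift now [4.442e+02 1.830e+02 4.000e-01] shift after turn [443.6 184.5   1.8] twist [ 0.001  0.004 -0.003]
collar T [ 531.8 -383.6] off in frame -0.6 6.0 dyaw 27.4 err 0.731
collar S [ 529.7 -391. ] off in frame 0.2 -1.6 dyaw 4.9 err 0.124
nut T [451.3  84.2] off in frame 0.9 -0.3 dyaw 0.3 err 0.065
nut S [450.4  82.9] off in frame -0.7 -0.2 dyaw -1.9 err 0.039
```

The collar is in place. Moving to the nut.

Call:
{"name": "servo_tool", "arguments": {
  "twist": [
    [0,0,0],
    [0,0,0],
    [0,0,0],
    [0,0,0],
    [0,0,0],
    [0,0,0],
    [0,0,0],
    [0,0,0],
    [0,0,0],
    [0,0,0],
    [0,0,0],
    [0,0,0],
    [0,0,0],
    [0,0,0],
    [0,0,0],
    [0,0,0],
    [0,0,0],
    [0,0,0],
    [0,0,0],
    [0,0,0]
  ],
  "translation": [
    [8,3,0],
    [17,7,0],
    [27,11,0],
    [28,12,0],
    [28,12,0],
    [28,12,0],
    [28,12,0],
    [28,12,0],
    [28,12,0],
    [28,12,0],
    [28,12,0],
    [28,12,0],
    [28,12,0],
    [28,12,0],
    [28,12,0],
    [28,11,0],
    [17,7,0],
    [11,1,0],
    [0,0,0],
    [0,0,0]
  ],
  "jaw": [-0.6,-0.6,-0.6,-0.6,-0.6,-0.6,-0.6,-0.6,-0.6,-0.6,-0.6,-0.6,-0.6,-0.6,-0.6,-0.6,-0.6,-0.6,-0.6,-0.6]
}}

```text
t: 32.98
eef_pos: [449.3, 84.2, 110.8]
ee_rot: [[-0.533, 0.846, -0.0], [0.846, 0.533, -0.001], [-0.0, -0.001, -1.0]]
ft_force: [-0.1, -0.7, -0.8]
width: 70.4
gripper_force: 0.0
```

```bash
python3 d.py 450.7 83.6 9.5 122.2
```

```text
t 32.98 pos [449.3  84.2 110.8] phi 122.2 w 70.4 gf 0.0 F [-0.1 -0.7 -0.8]
shift now [ -1.2   0.9 101.3] shift after turn [ -1.3   0.8 101.3] twist [-0.001  0.     0.001]
```

Call:
{"name": "servo_tool", "arguments": {
  "twist": [
    [0,0,0],
    [0,0,0],
    [0,0,0],
    [0,0,0],
    [0,0,0],
    [0,0,0],
    [0,0,0],
    [0,0,0],
    [0,0,0],
    [0,0,0],
    [0,0,0],
    [0,0,0],
    [0,0,0]
  ],
  "translation": [
    [-1,0.5,6],
    [0,0,12],
    [0,0,15],
    [0,0,15],
    [0,0,12],
    [0,0,10],
    [0,0,9],
    [0,0,7],
    [0,0,5],
    [0,0,4],
    [0,0,3],
    [0,0,0],
    [0,0,0]
  ],
  "jaw": [-0.6,-0.6,-0.6,-0.6,-0.6,-0.6,-0.6,-0.6,-0.6,-0.6,-0.6,-0.6,-0.6]
}}

```text
t: 34.07
eef_pos: [450.9, 83.8, 13.3]
ee_rot: [[-0.532, 0.847, 0.0], [0.847, 0.532, 0.0], [-0.0, 0.0, -1.0]]
ft_force: [-0.5, -0.2, -0.0]
width: 70.4
gripper_force: 0.0
```

```bash
python3 d.py 450.7 83.6 9.5 122.2;python3 - <<'E'
from bench import bot
import cv2,numpy as np
a=bot.snapshot("side")["img"][195:285,225:345]; b=bot.snapshot("top")["img"][180:270,140:260]
cv2.imwrite("pics/b5.png",cv2.resize(np.hstack([a,b])[:,:,::-1],(800,300),interpolation=cv2.INTER_CUBIC))
E
```

```text
t 34.07 pos [450.9  83.8  13.3] phi 122.1 w 70.4 gf 0.0 F [-0.5 -0.2 -0. ]
shift now [-0.1 -0.3  3.8] shift after turn [-0.1 -0.3  3.8] twist [ 0.     0.    -0.001]
```

View pics/b5.png

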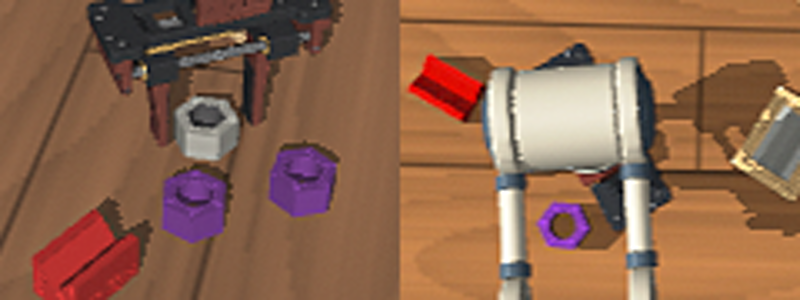

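The grey nut (side half, (207,127)) sits between the fingers and both purple nuts are clear. Closing.

Call:
{"name": "servo_tool", "arguments": {
  "twist": [
    [0,0,0],
    [0,0,0],
    [0,0,0],
    [0,0,0],
    [0,0,0],
    [0,0,0],
    [0,0,0],
    [0,0,0],
    [0,0,0],
    [0,0,0]
  ],
  "translation": [
    [0,0,3],
    [0,0,0.5],
    [0,0,0],
    [0,0,0],
    [0,0,0],
    [0,0,0],
    [0,0,0],
    [0,0,0],
    [0,0,0],
    [0,0,0]
  ],
  "jaw": [-0.6,-0.6,-0.2,0.2,0.6,1,1,1,1,1],
  "force": 50
}}

```text
t: 35.0
eef_pos: [450.7, 83.8, 9.6]
ee_rot: [[-0.532, 0.847, 0.0], [0.847, 0.532, 0.0], [-0.0, 0.0, -1.0]]
ft_force: [0.3, 0.2, -0.5]
width: 45.3
gripper_force: 49.8
```

```bash
python3 d.py 627.4 -145.2 110 122.2
```

```text
t 35.0 pos [450.7  83.8   9.6] phi 122.1 w 45.3 gf 49.8 F [ 0.3  0.2 -0.5]
shift now [-287.9   27.8 -100.4] shift after turn [-287.9   27.5 -100.4] twist [ 0.     0.    -0.001]
```

Call:
{"name": "servo_tool", "arguments": {
  "twist": [
    [0,0,0],
    [0,0,0],
    [0,0,0],
    [0,0,0.05],
    [0,0,0.07],
    [0,0,0.08],
    [0,0,0.08],
    [0,0,0.08],
    [0,0,0.07],
    [0,0,0],
    [0,0,0]
  ],
  "translation": [
    [0,0,-3],
    [0,0,-6],
    [0,0,-10],
    [0,0,-15],
    [0,0,-15],
    [0,0,-15],
    [0,0,-15],
    [0,0,-12],
    [0,0,-7],
    [0,0,-2],
    [0,0,0]
  ],
  "jaw": [1,1,1,1,1,1,1,1,1,1,1]
}}

```text
t: 35.92
eef_pos: [451.1, 83.8, 110.8]
ee_rot: [[-0.133, 0.991, 0.002], [0.991, 0.133, 0.0], [-0.0, 0.002, -1.0]]
ft_force: [-0.2, -0.4, -3.2]
width: 45.4
gripper_force: 49.8
```

Call:
{"name": "servo_tool", "arguments": {
  "twist": [
    [0,0,0],
    [0,0,0],
    [0,0,0],
    [0,0,0],
    [0,0,0],
    [0,0,0],
    [0,0,0],
    [0,0,0],
    [0,0,0],
    [0,0,0],
    [0,0,0],
    [0,0,0],
    [0,0,0],
    [0,0,0],
    [0,0,0],
    [0,0,0]
  ],
  "translation": [
    [-6,3,0],
    [-12,7,0],
    [-20,12,0],
    [-21,12,0],
    [-21,12,0],
    [-21,12,0],
    [-21,12,0],
    [-21,12,0],
    [-21,12,0],
    [-21,12,0],
    [-21,12,0],
    [-21,12,0],
    [-15,9,0],
    [-8,5,0],
    [0,0,0],
    [0,0,0]
  ],
  "jaw": [1,1,1,1,1,1,1,1,1,1,1,1,1,1,1,1]
}}

```text
t: 37.25
eef_pos: [625.6, -145.2, 108.5]
ee_rot: [[-0.131, 0.991, -0.002], [0.991, 0.131, 0.001], [0.001, -0.002, -1.0]]
ft_force: [0.4, 0.9, -2.2]
width: 45.8
gripper_force: 49.8
```

```bash
python3 d.py 627.4 -145.2 12.7 97.7
```

```text
t 37.25 pos [ 625.6 -145.2  108.5] phi 97.5 w 45.8 gf 49.8 F [ 0.4  0.9 -2.2]
shift now [-0.3  1.9 95.8] shift after turn [-0.2  1.8 95.8] twist [-0.002 -0.001 -0.003]
```

Call:
{"name": "servo_tool", "arguments": {
  "twist": [
    [0,0,0],
    [0,0,0],
    [0,0,0],
    [0,0,0],
    [0,0,0],
    [0,0,0],
    [0,0,0],
    [0,0,0],
    [0,0,0],
    [0,0,0],
    [0,0,0],
    [0,0,0],
    [0,0,0]
  ],
  "translation": [
    [0,1,6],
    [0,0.5,12],
    [0,0,15],
    [0,0,15],
    [0,0,15],
    [0,0,12],
    [0,0,7],
    [0,0,4],
    [0,0,3],
    [0,0,2],
    [0,0,0.5],
    [0,0,0],
    [0,0,0]
  ],
  "jaw": [1,1,1,1,1,1,1,1,1,1,1,1,1]
}}

```text
t: 38.33
eef_pos: [628.0, -145.2, 18.8]
ee_rot: [[-0.131, 0.991, 0.001], [0.991, 0.131, -0.0], [-0.0, 0.001, -1.0]]
ft_force: [-0.4, 0.5, -2.5]
width: 45.3
gripper_force: 49.8
```

```bash
python3 d.py 627.4 -145.2 12.7 97.7;python3 - <<'E'
from bench import bot
import cv2,numpy as np
a=bot.snapshot("side")["img"][130:220,190:310]; b=bot.snapshot("top")["img"][130:220,220:340]
cv2.imwrite("pics/b6.png",cv2.resize(np.hstack([a,b])[:,:,::-1],(800,300),interpolation=cv2.INTER_CUBIC))
E
```

```text
t 38.33 pos [ 628.  -145.2   18.8] phi 97.5 w 45.3 gf 49.8 F [-0.4  0.5 -2.5]
shift now [ 0.1 -0.6  6.1] shift after turn [ 0.1 -0.6  6.1] twist [ 0.001  0.    -0.003]
```

View pics/b6.png

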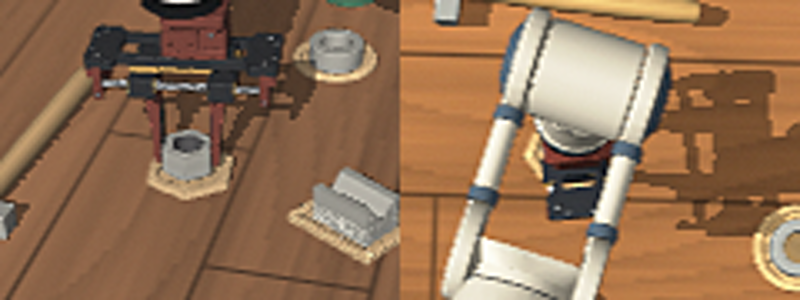

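The nut hangs over its hex tray (side half, (187,155)), and the collar and vee jaw are seated. Lowering.

Call:
{"name": "servo_tool", "arguments": {
  "twist": [
    [0,0,0],
    [0,0,0],
    [0,0,0],
    [0,0,0],
    [0,0,0],
    [0,0,0],
    [0,0,0],
    [0,0,0]
  ],
  "translation": [
    [0,-0.5,1.5],
    [0,0,1],
    [0,0,1],
    [0,0,1],
    [0,0,0.7],
    [0,0,0.5],
    [0,0,0],
    [0,0,0]
  ],
  "jaw": [1,1,1,1,1,1,1,1]
}}

```text
t: 39.1
eef_pos: [627.1, -145.1, 12.6]
ee_rot: [[-0.131, 0.991, 0.0], [0.991, 0.131, -0.0], [-0.0, 0.0, -1.0]]
ft_force: [-0.9, 0.5, -0.3]
width: 45.6
gripper_force: 49.8
```

Call:
{"name": "servo_tool", "arguments": {
  "twist": [
    [0,0,0],
    [0,0,0],
    [0,0,0]
  ],
  "translation": [
    [0,0,0.4],
    [0,0,0],
    [0,0,0]
  ],
  "jaw": [1,1,1]
}}

```text
t: 39.35
eef_pos: [627.1, -145.1, 12.6]
ee_rot: [[-0.131, 0.991, 0.0], [0.991, 0.131, -0.0], [-0.0, 0.0, -1.0]]
ft_force: [-3.9, 1.6, 3.8]
width: 45.4
gripper_force: 49.8
```

Call:
{"name": "servo_tool", "arguments": {
  "twist": [
    [0,0,0],
    [0,0,0],
    [0,0,0],
    [0,0,0],
    [0,0,0],
    [0,0,0],
    [0,0,0],
    [0,0,0],
    [0,0,0],
    [0,0,0],
    [0,0,0],
    [0,0,0]
  ],
  "translation": [
    [0,0,0],
    [0,0,0],
    [0,0,0],
    [0,0,0],
    [0,0,-5],
    [0,0,-10],
    [0,0,-15],
    [0,0,-20],
    [0,0,-25],
    [0,0,-25],
    [0,0,-15],
    [0,0,-5]
  ],
  "jaw": [-0.2,-0.4,-0.5,-0.5,-0.5,-0.5,-0.5,-0.5,-0.5,-0.5,-0.5,-0.5]
}}

```text
t: 40.35
eef_pos: [628.7, -145.6, 137.3]
ee_rot: [[-0.131, 0.991, 0.007], [0.991, 0.131, -0.002], [-0.003, 0.007, -1.0]]
ft_force: [0.8, -0.4, 0.2]
width: 66.0
gripper_force: 0.0
```

Call:
{"name": "servo_tool", "arguments": {
  "twist": [
    [0,0,0],
    [0,0,0],
    [0,0,0],
    [0,0,0],
    [0,0,0],
    [0,0,0],
    [0,0,0],
    [0,0,0],
    [0,0,0],
    [0,0,0],
    [0,0,0],
    [0,0,0],
    [0,0,0],
    [0,0,0]
  ],
  "translation": [
    [10,0,0],
    [20,0,0],
    [30,0,0],
    [30,0,0],
    [30,0,0],
    [30,0,0],
    [30,0,0],
    [30,0,0],
    [30,0,0],
    [30,0,0],
    [20,0,0],
    [10,0,0],
    [0,0,0],
    [0,0,0]
  ],
  "jaw": [-0.5,-0.5,-0.5,-0.5,-0.5,-0.5,-0.5,-0.5,-0.5,-0.5,-0.5,-0.5,-0.5,-0.5]
}}

```text
t: 41.52
eef_pos: [587.4, 152.2, 131.0]
ee_rot: [[-0.131, 0.991, -0.001], [0.991, 0.131, -0.001], [-0.001, -0.001, -1.0]]
ft_force: [0.5, -0.3, -0.4]
width: 66.0
gripper_force: 0.0
```

```bash
python3 m1.py jaw_bar@bar_tray vee_jaw@vee_tray collar@collar_tray nut@nut_tray
python3 - <<'E'
from bench import bot
import cv2,numpy as np
a=bot.snapshot("side")["img"][90:230,220:370]; b=bot.snapshot("top")["img"][130:270,230:420]
cv2.imwrite("pics/f.png",cv2.resize(np.hstack([a,b])[:,:,::-1],(800,330),interpolation=cv2.INTER_CUBIC))
E
```

```text
jaw_bar T [ 378.5 -274.5] off in frame 0.1 0.4 dyaw -0.2 err 0.098
jaw_bar S [ 377.9 -275. ] off in frame 0.3 -0.4 dyaw -1.2 err 0.118
vee_jaw T [456.7 -99.8] off in frame -0.5 -0.2 dyaw -0.1 err 0.068
vee_jaw S [ 456.1 -100.3] off in frame -0.8 -1.0 dyaw -0.5 err 0.063
collar T [ 529.3 -389. ] off in frame -0.9 0.1 dyaw 27.1 err 0.12
collar S [ 529.7 -391.1] off in frame 0.2 -1.7 dyaw 26.7 err 0.106
nut T [ 627.7 -144.9] off in frame 0.2 0.5 dyaw 3.7 err 0.124
nut S [ 730.9 -112.4] off in frame 83.4 69.6 dyaw -48.8 err 1.0
```

View pics/f.png

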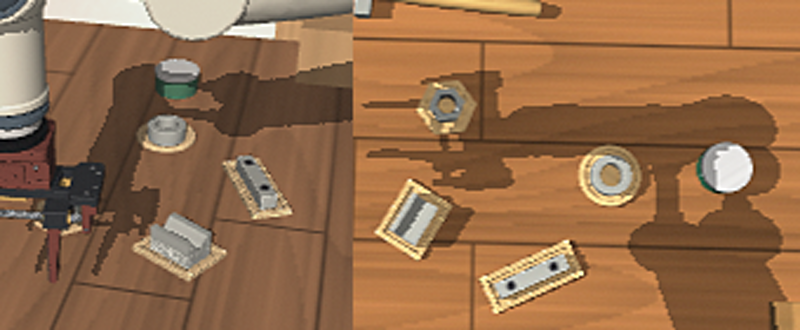

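All four parts are centred in their trays (top half: nut (447,105), collar (610,175), vee (412,218), bar (533,277)). The tin is undisturbed and the arm is clear.

```bash
python3 -c "
from bench import bot
print(bot.finish_job())"
```

```text
the job is handed in; nothing more can be done
None
```

The job is handed in at about 42 s of the 104 s allowed: the bar, pipe jaw, collar and nut each lie centred in their own trays to within about 2 mm, and the hammer, grease tin and look-alikes were left alone.

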